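# Reload the spring-fed blank magazine

### The job

Reload the mill's stack magazine. Take off its bayonet cap and set it aside on the bench, press every aluminium blank lying on the bench down into the magazine against its spring follower until the catches snap over it, then push the cap back on and turn it until it is locked home. Leave the multimeter, the screwdriver and the bottle where they are.

Things in the scene. Friction and masses are not known exactly. Their poses are not given: they have to be found in the camera images.
- mouth (a point): centre of the bore in the flat top face of the magazine's head plate, 120 mm above the bench; z up along the bore, x and y parallel to the plate's edges. Head plate 116 by 116 by 10 mm on three steel rods, stack visible between them. Bore 59 mm, its edge flared at 45 degrees to 66 mm over the top 3.5 mm. The plate's top is bare and flat on the +y and -y sides, between the two claws
- foot (a point): centre of the underside of the magazine's foot, on the bench straight below the mouth. Foot 140 mm along x, 116 mm along y, 12 mm thick, bolted down: the magazine does not move
- pocket_a (a point): roof of the locking pocket of the claw at +x, 42.5 mm from the axis, 11 mm above the plate. Claws are 16 mm high, 38.5 to 54 mm from the axis. Angles counter-clockwise from above, from +x: this claw covers -28 to 42 degrees: solid stop -28 to -20, pocket -20 to 21 (roof 11 mm above the plate), entry 21 to 42 (roof 8 mm above it)
- pocket_b (a point): the same point of the second claw, at -x: the first claw turned half round (152 to 222 degrees), roof 11 mm above the plate
- catches (a point): point on the axis level with the flat undersides of three spring catches, 14 mm below the mouth. Bevelled tops start 5 mm below the mouth; noses leave a free circle of 49 mm. A blank laid in the mouth rests on them, underside about 7 mm below the mouth; passing them takes 6 to 13 N. Once its top face is more than 14 mm below the mouth they snap over it and hold the stack down
- follower (a joint): how far the spring follower is pushed down from its top position, m (at 0 its flat top is 15 mm below the mouth): about 0.002 with the cap locked on the empty magazine, 0.009 with one blank under the catches, 0.010 more for each further one; end of travel 0.062. Spring about 4 N at 0, plus 1.5 N per 10 mm
- cap: white plastic bayonet cap, 140 g, locked on the empty magazine at the start; origin at the centre of the underside of its nose, z up. Nose 44 mm diameter from z 0 to 18 mm, collar 56 mm from 18 to 23, flange 72 mm from 23 to 28. Alike when turned half round. Locked, its nose is 17 mm below the mouth and its bar along the magazine's x. Off the magazine it stands upright on its nose
- cap_bar (a point): middle of the top of the cap's grip bar, 52 mm above its nose; bar 50 mm long (cap x), 14 mm thick (cap y), 24 mm tall. To open: push the cap down 4 to 6 mm, turn counter-clockwise from above until the bar is about square to the magazine's x, lift. Spring in the closed cap: 5 to 12 N
- cap_tab (a point): outer end of one of the cap's two tabs (cap +x and -x): 24 mm wide, 5 mm thick, 46 mm from the axis. To close: lower with the bar 62 to 132 degrees counter-clockwise from the magazine's +x, push until the nose is 21 to 23 mm below the mouth (23: flange flat on the plate), turn clockwise to the stop (bar along magazine x), let go: the spring lifts the tabs into the pockets
- blank1: round aluminium blank, 56 mm diameter, 10 mm thick, 66 g, plain edge, a small dark centre mark and six dots on either face, both alike; origin at its middle, 5 mm above the surface it lies on, z along its axis. All blanks are alike; it may be absent (None)
- blank2: round aluminium blank, 56 mm diameter, 10 mm thick, 66 g, plain edge, a small dark centre mark and six dots on either face, both alike; origin at its middle, 5 mm above the surface it lies on, z along its axis. All blanks are alike; it may be absent (None)
- blank3: round aluminium blank, 56 mm diameter, 10 mm thick, 66 g, plain edge, a small dark centre mark and six dots on either face, both alike; origin at its middle, 5 mm above the surface it lies on, z along its axis. All blanks are alike; it may be absent (None)
- blank4: round aluminium blank, 56 mm diameter, 10 mm thick, 66 g, plain edge, a small dark centre mark and six dots on either face, both alike; origin at its middle, 5 mm above the surface it lies on, z along its axis. All blanks are alike; it may be absent (None)
- blank5: round aluminium blank, 56 mm diameter, 10 mm thick, 66 g, plain edge, a small dark centre mark and six dots on either face, both alike; origin at its middle, 5 mm above the surface it lies on, z along its axis. All blanks are alike; it may be absent (None)
- meter: bystander: yellow hand multimeter lying on the bench, 82 by 176 by 38 mm, origin at the centre of its underside; not to be moved
- driver: bystander: screwdriver lying on the bench, origin about its middle; not to be moved
- bottle: bystander: small bottle, 52 mm diameter, 150 mm tall, origin at the centre of its underside; not to be moved

How it is judged:
On the way, in this order (a step that is already met when the one before it is completed fails the run):
1. the cap is off the magazine and set down (horizontal distance between cap and mouth above 0.08 m and contact force between cap and the fingers below 0.1 N and linear speed of cap below 0.03 m/s), for 0.2 s.
2. every blank is under the catches while the cap is off (horizontal distance between each of blank1, blank2, blank3, blank4, blank5 and mouth below 0.005 m and z of each of blank1, blank2, blank3, blank4, blank5 in the frame of mouth below -0.0183 m and angle between the z axis of each of blank1, blank2, blank3, blank4, blank5 and the z axis of mouth, either way round below 0.12 rad and linear speed of each of blank1, blank2, blank3, blank4, blank5 below 0.02 m/s and horizontal distance between cap and mouth above 0.05 m), for 0.2 s.
At the end, for the whole second after the job is handed in: all blanks flat in the magazine, within 5 mm of its axis, tops at least 15.5 mm below the mouth; cap locked: centred within 4 mm, bar within 0.13 rad of the magazine's x, upright within 0.08 rad, nose 14.5 to 18.8 mm below the mouth; all at rest (horizontal distance between each of blank1, blank2, blank3, blank4, blank5 and mouth below 0.005 m and z of each of blank1, blank2, blank3, blank4, blank5 in the frame of mouth below -0.0205 m and angle between the z axis of each of blank1, blank2, blank3, blank4, blank5 and the z axis of mouth, either way round below 0.12 rad and linear speed of each of blank1, blank2, blank3, blank4, blank5, cap below 0.02 m/s and horizontal distance between cap and mouth below 0.004 m and z of cap in the frame of mouth between -0.0188 and -0.0145 m and angle between the x axis of cap and the x axis of mouth, either way round below 0.13 rad and angle between cap's own z axis and vertical below 0.08 rad); the robot touches nothing.
It fails at once if the multimeter is moved more than 3 cm (distance of meter from where it was at the start of the episode above 0.03 m).
It fails at once if the screwdriver is moved more than 3 cm (distance of driver from where it was at the start of the episode above 0.03 m).
It fails at once if the bottle is moved more than 3 cm (distance of bottle from where it was at the start of the episode above 0.03 m).
Of blank1, blank2, blank3, blank4, blank5 only 3 to 5 are there at a start; the rules pass over those that are not, and their reading is None.
At some moment in a run one of blank1, blank2, blank3, blank4, blank5 may be knocked a few centimetres aside while the robot is not near it.
Once in a run the grip may slacken for a moment while it holds something.
It also fails if it takes over 210 s, if anything falls off the work surface, if the arm or the gripper's body presses on something with over 40 N, if the wrist force passes 120 N, or if a joint passes its speed limit or range.

### The arm

A 6-joint arm with a two-finger parallel gripper is mounted at the origin on the work surface. World frame = base frame: x ahead of the robot, y to its left, z up, the work surface at z = 0. Lengths are in m, angles in rad, forces in N, time in s.
With the tool pointing down it reaches from about 0.25 to 0.775 m from the base axis. Payload 4 kg.
Tool frame: the origin (TCP) lies at the very end of the fingers, on their centre line; the grasp point (between the pads) lies 19 mm behind it (robot.hold_point_z is the distance from the TCP to the grasp point, in m); z points along the fingers, y is the line along which they close (so a half turn about z gives the same grasp; the last joint's range is limited). The gripper opens to 94 mm and grips with 3 to 60 N. Pads are 16 mm wide; open, the fingers measure 119 mm over their backs; the gripper's body (75 mm by 177 mm) begins 78 mm behind the grasp point.
Start: joints at [1.004, 0.087, 1.371, -0, 1.684, -0.103], TCP at [0.246, 0.492, 0.206] pointing down, gripper open.
Joint ranges: [-3.1, 3.1], [-0.76, 2.03], [0.27, 2.55], [-1.08, 4.22], [0.17, 2.65], [-2.57, 2.57]. Speed limits (rad/s): [2.79, 2.79, 3.14, 3.14, 3.14, 3.14].

### API

Orientations are given as [roll, pitch, yaw] about the fixed x, y, z axes, in that order (R = Rz(yaw) Ry(pitch) Rx(roll)).
In Python, from bench import robot gives the robot as it stands.
- The arm moves only by the tool carry_out, never from a script. Its argument "steps" is a list of rows, each a list of 3 entries, a list of its own where there are three numbers: the shift along the tool's x, y, z in m, then the turn about the tool's z in units of 10 degrees (1.0 is 10 degrees), then the closure, from -1 (fully open) to 1 (shut). In form: [[[tx, ty, tz], roll, jaw], ...]. A call has 1 to 10 rows; each row is the pose to reach, as a shift and turn from the pose commanded when the call began, along the tool's axes at that moment; what a row does not reach only later rows make up. A row lasts 1/8 s, in which the tool goes at most 62.5 mm and 10.7 degrees, less where a joint would pass 70% of its speed; a pose out of reach is approached as far as the arm can. A call with a gripper value outside its range is refused whole. The fingers move at their own pace and stop on an object; the grip force is fixed at half the most. Time passes only in rows, so rows that repeat a pose let the fingers close. It gives the time, the measured TCP pose, the force, the opening and the grip force at its end, in the units of the state.
- robot.get_obs(): the state, without advancing time (a new reading comes with each control period).
- robot.snapshot(name): name is "scene" or "top" or "wrist"; returns a dict with "image" (480x640x3 uint8, red, green, blue), "z_map" (480x640 float32, m along the optical axis (not along the pixel's ray), 0 where there is no reading), "mtx" (3x3 intrinsics, pixels), "R" (3x3) and "t" (3): a world point X has camera coordinates R X + t. Camera axes: x right, y down, z forward; pixel columns grow to the right and rows downward; lengths in m; the calibration is good to about 2 mm. The wrist camera is an equidistant fisheye: a pixel r from the principal point sees the ray r / f radians off the axis. A picture is of the moment at which its call begins.
- robot.close_job(): hands the job in; it is judged then, once.
The state is a dict: "time": time; "joint_positions": joint angles; "qvel": joint speeds; "joint_torque": joint torques, N m; "tool_pos": TCP position; "ee_rot": TCP orientation; "wrist_force": force on the tool from outside, world axes, zero at the start; "wrist_torque": the same for the moment, N m; "width": finger opening in m; "finger_force": force on a finger pad.
Only numpy, scipy, OpenCV 4.12 (cv2) and the standard library are available. Lean on these libraries where they do the work, as an engineer would, in place of code of your own. Each camera call takes 0.05 s, during which the arm holds its last target. There are 200 camera calls.

## Working session

There is one attempt and no reset: what is moved stays moved. The work goes in short steps, Python scripts to look and compute and a tool call to move; the robot and the scene stay as the last step left them, time stands still between calls to the robot, and variables do not carry over. Pictures are saved under pics/ and viewed, at most 14 in all, crops included, and the job is handed in when it is done.

Besides the shell and the picture viewer there is one more tool, called after "Call:" in YAML: its name, and indented under it one key for each argument. carry_out: Moves the arm, as the interface text tells. Its arguments: {"type":"object","properties":{"steps":{"type":"array","items":{"type":"array"}}},"required":["steps"]}

```bash
mkdir -p pics; cat > h.py <<'E'
import numpy as np, cv2
from bench import robot
def snap(n,f=None):
    s=robot.snapshot(n)
    if f: cv2.imwrite('pics/'+f,s['image'][:,:,::-1])
    return s
def ray(s,u,v):
    K=np.array(s['mtx']);d=np.array([(u-K[0,2])/K[0,0],(v-K[1,2])/K[1,1],1.])
    R=np.array(s['R']);return -R.T@np.array(s['t']),R.T@d
def onz(s,u,v,z):
    o,d=ray(s,u,v);return o+d*(z-o[2])/d[2]
def cloud(s):
    K=np.array(s['mtx']);z=s['z_map'];v,u=np.mgrid[:z.shape[0],:z.shape[1]]
    P=np.stack([(u-K[0,2])/K[0,0]*z,(v-K[1,2])/K[1,1]*z,z],-1)
    return (P-np.array(s['t']))@np.array(s['R'])
E
python3 - <<'E'
from h import *
s=snap('top','top0.png');c=snap('scene','scene0.png')
for q in(s,c): print(q['mtx'],-np.array(q['R']).T@q['t'],q['R'][2])
o=robot.get_obs();print(o['tool_pos'],o['ee_rot'],o['width'],robot.hold_point_z)
E
```

```text
[[615.09065671   0.         322.15451135]
 [  0.         615.09065671 235.64864155]
 [  0.           0.           1.        ]] [ 0.49187646 -0.05802014  1.51996462] [ 0.08082472 -0.00366805 -0.99672158]
[[513.99974221   0.         319.36620116]
 [  0.         513.99974221 232.40282155]
 [  0.           0.           1.        ]] [1.10231935 0.51798623 1.3053088 ] [-0.35889419 -0.4072399  -0.83985155]
[0.24577409 0.49147753 0.20443837] [-3.13964517e+00 -2.13409232e-04  2.67783235e+00] 0.09396605480113507 0.0188
```

View pics/top0.png

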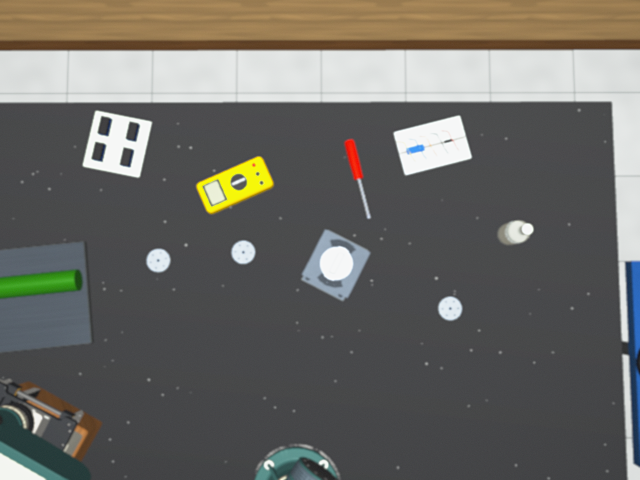

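View pics/scene0.png

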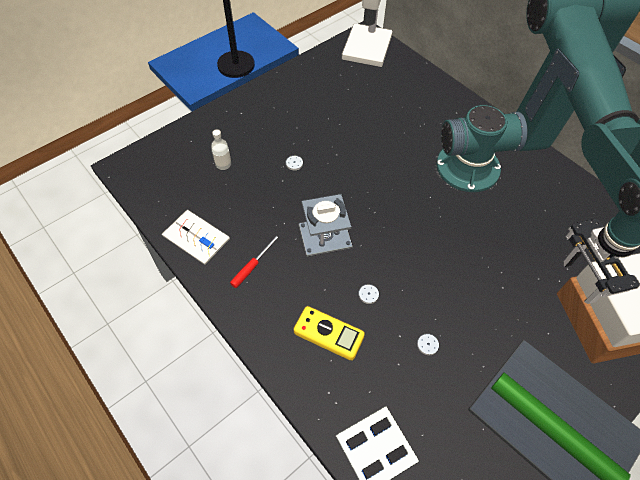

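The top view shows the magazine at (336,263) with its cap on. Three blanks lie at (158,261), (243,252) and (450,309), the bottle is at (515,232), the driver runs from (351,142) to (369,217), and the meter is at (235,185). The scene view agrees: three blanks.

```bash
python3 - <<'E'
from h import *
s=snap('top');c=snap('scene')
for n,q in(('top',s),('scene',c)):
    im=q['image'].astype(int);P=cloud(q)
    # blanks: z about 10mm and bright
    m=((im.min(-1)>130)&(P[...,2]>-.005)&(P[...,2]<.025)).astype(np.uint8)
    k,l,st,ce=cv2.connectedComponentsWithStats(m)
    for i in range(1,k):
        if st[i,4]>60: p=onz(q,*ce[i],.01);print(n,'blank?',ce[i].round(1),st[i,2:],p.round(4),P[l==i][:,2].mean().round(3))
    # plate top
    x,y=P[...,0],P[...,1]
    near=(abs(x-.44)<.12)&(abs(y+.08)<.12)
    for lo,hi in((.112,.126),(.126,.134),(.136,.148),(.148,.17)):
        mm=near&(P[...,2]>lo)&(P[...,2]<hi)
        if mm.sum()>5:
            r=cv2.minAreaRect(P[mm][:,:2].astype(np.float32)*1000);print(n,lo,mm.sum(),P[mm].mean(0).round(4),r)
cv2.imwrite('pics/c0.png',cv2.resize(np.hstack([s['image'][215:315,290:390,::-1],c['image'][180:280,275:375,::-1]]),(800,400),interpolation=cv2.INTER_CUBIC))
E
```

```text
top blank? [432.5 144.8] [  79   61 3008] [ 0.841  -0.3394  0.01  ] 0.008
top blank? [363.6 198.4] [ 13  40 130] [ 0.7066 -0.1664  0.01  ] 0.011
top blank? [242.8 251.8] [ 24  24 445] [0.5751 0.1315 0.01  ] 0.008
top blank? [157.9 260. ] [ 25  23 448] [0.5553 0.3396 0.01  ] 0.008
top blank? [322.7 287.6] [ 43  25 200] [ 0.4868 -0.0646  0.01  ] 0.01
top blank? [449.7 308. ] [ 24  25 449] [ 0.4364 -0.3746  0.01  ] 0.008
top blank? [268.4 463.8] [12 10 74] [0.0674 0.0665 0.01  ] 0.015
top 0.112 960 [ 0.5203 -0.095   0.1192] ((538.11328125, -92.187744140625), (116.10403442382812, 104.94515228271484), 63.03370666503906)
top 0.126 509 [ 0.5301 -0.0923  0.1301] ((522.433837890625, -88.7442626953125), (72.29820251464844, 83.74615478515625), 0.2079646736383438)
top 0.136 67 [ 0.5072 -0.0823  0.1385] ((522.6763916015625, -82.20110321044922), (66.63865661621094, 58.547786712646484), 3.1868228912353516)
top 0.148 120 [ 0.5406 -0.0938  0.1539] ((541.4865112304688, -94.13308715820312), (12.969854354858398, 45.81997299194336), 63.24553298950195)
scene blank? [23.4  8.8] [ 55  22 362] [ 0.7796 -1.72
[... 388 characters left out ...]
blank? [368.4 293.4] [ 20  19 290] [0.5742 0.1322 0.01  ] 0.01
scene blank? [427.8 343.9] [ 22  21 337] [0.5545 0.3403 0.01  ] 0.01
scene 0.112 468 [ 0.5241 -0.0844  0.1198] ((535.6837158203125, -91.36422729492188), (123.5205307006836, 106.93773651123047), 63.5008659362793)
scene 0.126 228 [ 0.5305 -0.0877  0.1306] ((522.6002807617188, -95.26154327392578), (73.31817626953125, 86.56654357910156), 0.2815645933151245)
scene 0.136 101 [ 0.5191 -0.0799  0.1395] ((523.5510864257812, -87.4153060913086), (55.53968048095703, 68.57058715820312), 63.60426712036133)
scene 0.148 77 [ 0.5402 -0.0917  0.154 ] ((539.829345703125, -92.74471282958984), (17.04772186279297, 46.612548828125), 63.586265563964844)
```

View pics/c0.png

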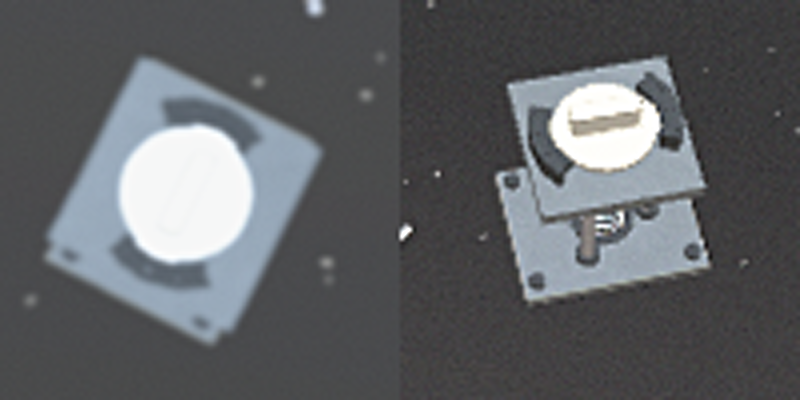

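```bash
cat >> h.py <<'E'
from scipy.spatial.transform import Rotation as Ro
def go(x=None,y=None,z=None,yaw=None):
    "shift (mm) along tool axes and turn (units of 10 deg) to a world target"
    o=robot.get_obs();p=np.array(o['tool_pos']);e=o['ee_rot'];t=p.copy()
    for i,v in enumerate((x,y,z)):
        if v is not None:t[i]=v
    d=Ro.from_euler('xyz',e).as_matrix().T@(t-p)
    a=0 if yaw is None else -((yaw-np.degrees(e[2])+180)%360-180)/10
    print('t %.1f pos'%o['time'],p.round(4),'yaw %.2f'%np.degrees(e[2]),'w %.1f'%(o['width']*1e3),'F',np.round(o['wrist_force'],1),'-> shift mm',(d*1e3).round(1),'turn %.3f'%a)
E
python3 - <<'E'
from h import *
go(.541,-.0935,.30,-26.8)
w=robot.snapshot('wrist');print(w['mtx'],-np.array(w['R']).T@w['t'],w['R'])
E
```

```text
t 0.2 pos [0.2459 0.4916 0.2048] yaw 153.43 w 94.0 F [-0.6  0.6  0.1] -> shift mm [-525.7 -391.4  -94.8] turn -17.977
[[371.64829954   0.         316.6726076 ]
 [  0.         371.64829954 239.66996809]
 [  0.           0.           1.        ]] [0.18166942 0.52378395 0.3848447 ] [[ 4.46702828e-01  8.94681940e-01 -8.99625901e-04]
 [ 8.66300074e-01 -4.32280440e-01  2.50315407e-01]
 [ 2.23563784e-01 -1.12595946e-01 -9.68163926e-01]]
```

Call:
carry_out:
  steps:
    - [[0,0,-0.05],0,-1]
    - [[0,0,-0.095],1,-1]
    - [[-0.04,-0.03,-0.095],2,-1]
    - [[-0.08,-0.06,-0.095],3,-1]
    - [[-0.12,-0.09,-0.095],4,-1]
    - [[-0.16,-0.12,-0.095],5,-1]
    - [[-0.2,-0.15,-0.095],6,-1]
    - [[-0.24,-0.18,-0.095],7,-1]
    - [[-0.28,-0.21,-0.095],8,-1]
    - [[-0.32,-0.24,-0.095],9,-1]

```text
time: 1.5
tool_pos: [0.4253, 0.1326, 0.3005]
ee_rot: [3.141, -0.0, 1.101]
wrist_force: [0.8, 0.2, -0.1]
width: 0.0943
finger_force: 0.0
```

```bash
python3 -c "
from h import *
go(.541,-.0935,.30,-26.8);print(robot.get_obs()['joint_positions'])"
```

```text
t 1.5 pos [0.4253 0.1326 0.3005] yaw 63.10 w 94.3 F [ 0.8  0.2 -0.1] -> shift mm [-149.3  205.5    0.5] turn 8.990
[ 1.74666135e-01 -1.45855077e-01  1.41105037e+00  2.02988747e-04
  1.87585351e+00  6.44198460e-01]
```

Call:
carry_out:
  steps:
    - [[-0.03,0.04,0],1,-1]
    - [[-0.06,0.08,0],2,-1]
    - [[-0.09,0.12,0],3,-1]
    - [[-0.12,0.16,0],4,-1]
    - [[-0.149,0.206,0],5,-1]
    - [[-0.149,0.206,0],6,-1]
    - [[-0.149,0.206,0],7,-1]
    - [[-0.149,0.206,0],8,-1]
    - [[-0.149,0.206,0],9,-1]
    - [[-0.149,0.206,0],9,-1]

```text
time: 2.75
tool_pos: [0.5424, -0.0913, 0.3003]
ee_rot: [-3.142, 0.0, -0.462]
wrist_force: [0.7, 0.2, -0.8]
width: 0.0941
finger_force: 0.0
```

```bash
python3 -c "
from h import *
s=snap('wrist','w1.png');go(.541,-.0935,.20,-26.8)"
```

```text
t 2.8 pos [ 0.5424 -0.0913  0.3003] yaw -26.40 w 94.2 F [-0.5  0.1 -0.9] -> shift mm [ -0.2   2.6 100.3] turn 0.040
```

View pics/w1.png

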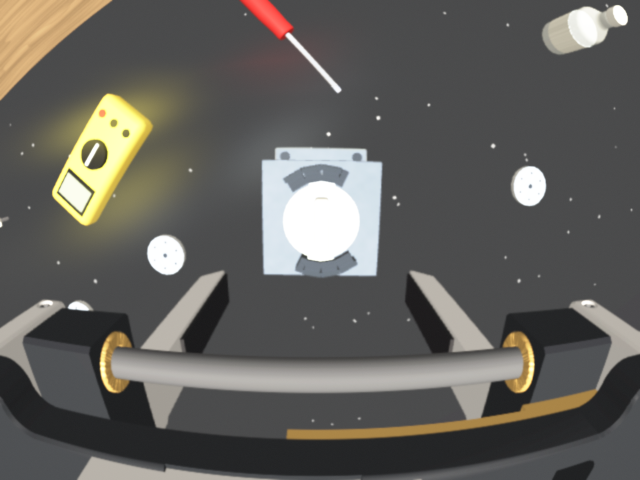

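```bash
cat >> h.py <<'E'
def wdir(s,u,v):
    K=np.array(s['mtx']);x=(u-K[0,2])/K[0,0];y=(v-K[1,2])/K[1,1];r=np.hypot(x,y)+1e-9
    return np.stack([np.tan(r)*x/r,np.tan(r)*y/r,np.ones_like(r)],-1)
def wonz(s,u,v,z):
    R=np.array(s['R']);o=-R.T@np.array(s['t']);d=wdir(s,np.asarray(u,float),np.asarray(v,float))@R
    return o+d*((z-o[2])/d[...,2])[...,None]
def wcloud(s):
    v,u=np.mgrid[:480,:640].astype(float);P=wdir(s,u,v)*s['z_map'][...,None]
    return (P-np.array(s['t']))@np.array(s['R'])
E
python3 - <<'E'
from h import *
s=snap('wrist');P=wcloud(s);z=P[...,2]
near=np.hypot(P[...,0]-.541,P[...,1]+.0935)<.1
v,u=np.mgrid[:480,:640]
near&=(v<285)
for lo,hi in((.114,.125),(.127,.134),(.134,.14),(.150,.160)):
    m=near&(z>lo)&(z<hi);n=np.median(z[m])
    r=cv2.minAreaRect(P[m][:,:2].astype(np.float32)*1000);print(lo,m.sum(),n.round(4),r,P[m].mean(0).round(4))
# rays: plate outline
m=(near&(z>.112)).astype(np.uint8);c=max(cv2.findContours(m,0,1)[0],key=cv2.contourArea)[:,0]
p=wonz(s,c[:,0],c[:,1],.12);print('plate',cv2.minAreaRect(p[:,:2].astype(np.float32)*1000))
w=((s['image'].min(-1)>225)&near&(z>.125)).astype(np.uint8);c=max(cv2.findContours(w,0,1)[0],key=cv2.contourArea)[:,0]
p=wonz(s,c[:,0],c[:,1],.131);print('flange',cv2.minEnclosingCircle(p[:,:2].astype(np.float32)*1000),cv2.fitEllipse(p[:,:2].astype(np.float32)*1000))
E
```

```text
0.114 6772 0.1208 ((541.61474609375, -95.46926879882812), (116.32093048095703, 116.62060546875), 62.7886848449707) [ 0.5464 -0.0977  0.1208]
0.127 3704 0.1318 ((543.5850830078125, -96.80658721923828), (71.3758316040039, 105.06981658935547), 61.98134994506836) [ 0.5425 -0.0958  0.1318]
0.134 1925 0.1368 ((542.0626831054688, -95.51707458496094), (60.87104415893555, 108.61648559570312), 70.32877349853516) [ 0.5447 -0.0967  0.1367]
0.15 801 0.1556 ((541.7024536132812, -95.81001281738281), (13.395279884338379, 49.243770599365234), 63.556034088134766) [ 0.5427 -0.0959  0.1554]
plate ((541.1873779296875, -95.1317138671875), (116.54151153564453, 118.47477722167969), 62.638832092285156)
flange ((541.4454345703125, -95.45194244384766), 39.02857208251953) ((541.5303344726562, -95.46559143066406), (70.34601593017578, 75.21015167236328), 62.29934310913086)
```

```bash
python3 -c "
from h import *
go(.5415,-.0953,.134,-27.1)"
```

```text
t 2.9 pos [ 0.5424 -0.0913  0.3004] yaw -26.42 w 94.0 F [ 0.1  0.9 -0.1] -> shift mm [  1.    4.  166.4] turn 0.068
```

Call:
carry_out:
  steps:
    - [[0.001,0.004,0.04],0.07,-1]
    - [[0.001,0.004,0.08],0.07,-1]
    - [[0.001,0.004,0.12],0.07,-1]
    - [[0.001,0.004,0.15],0.07,-1]
    - [[0.001,0.004,0.166],0.07,-1]
    - [[0.001,0.004,0.166],0.07,1]
    - [[0.001,0.004,0.166],0.07,1]
    - [[0.001,0.004,0.166],0.07,1]
    - [[0.001,0.004,0.166],0.07,1]
    - [[0.001,0.004,0.166],0.07,1]

```text
time: 4.1
tool_pos: [0.5418, -0.0954, 0.135]
ee_rot: [-3.141, -0.001, -0.476]
wrist_force: [-0.7, 0.3, 0.1]
width: 0.0476
finger_force: 0.0
```

Call:
carry_out:
  steps:
    - [[0,0,0],0,1]
    - [[0,0,0],0,1]
    - [[0,0,0],0,1]
    - [[0,0,0],0,1]
    - [[0,0,0],0,1]
    - [[0,0,0],0,1]
    - [[0,0,0.003],0,1]
    - [[0,0,0.006],0,1]
    - [[0,0,0.006],0,1]
    - [[0,0,0.006],0,1]

```text
time: 5.35
tool_pos: [0.5416, -0.0953, 0.1288]
ee_rot: [-3.142, -0.0, -0.476]
wrist_force: [-1.7, 0.4, 3.7]
width: 0.0134
finger_force: 30.0
```

Call:
carry_out:
  steps:
    - [[0,0,0],-1,1]
    - [[0,0,0],-2,1]
    - [[0,0,0],-3,1]
    - [[0,0,0],-4,1]
    - [[0,0,0],-5,1]
    - [[0,0,0],-6,1]
    - [[0,0,0],-7,1]
    - [[0,0,0],-8,1]
    - [[0,0,0],-9,1]
    - [[0,0,0],-9.4,1]

```text
time: 6.6
tool_pos: [0.5424, -0.0953, 0.129]
ee_rot: [3.139, -0.001, 1.167]
wrist_force: [-0.1, -0.6, 4.4]
width: 0.014
finger_force: 3.0
```

```bash
python3 -c "
from h import *
go(.5415,-.0953,.134,-27.1+94)
s=snap('wrist','w2.png')"
```

```text
t 6.6 pos [ 0.5424 -0.0953  0.129 ] yaw 66.89 w 14.0 F [-0.1 -0.6  4.4] -> shift mm [-0.3 -0.8 -5. ] turn -0.001
```

View pics/w2.png

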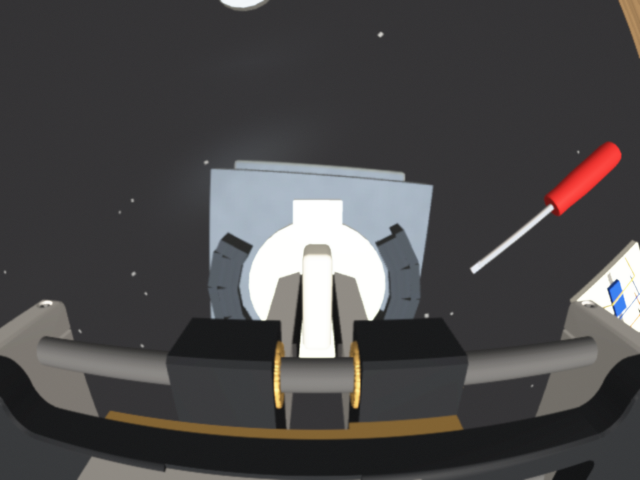

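Call:
carry_out:
  steps:
    - [[0,0,0],0,1]
    - [[0,0,0],0,1]
    - [[0,0,0],0,1]
    - [[0,0,0],0,1]
    - [[0,0,-0.01],0,1]
    - [[0,0,-0.03],0,1]
    - [[0,0,-0.05],0,1]
    - [[0,0,-0.07],0,1]
    - [[0,0,-0.09],0,1]
    - [[0,0,-0.09],0,1]

```text
time: 7.9
tool_pos: [0.5413, -0.0955, 0.2191]
ee_rot: [-3.141, 0.0, 1.164]
wrist_force: [-0.1, 0.5, -2.4]
width: 0.0135
finger_force: 30.0
```

```bash
python3 -c "
from h import *
go(.36,-.20,.037)
s=snap('wrist','w3.png')"
```

```text
t 7.9 pos [ 0.5413 -0.0955  0.2191] yaw 66.71 w 13.5 F [-0.1  0.5 -2.4] -> shift mm [-167.6 -125.1  182.2] turn 0.000
```

View pics/w3.png

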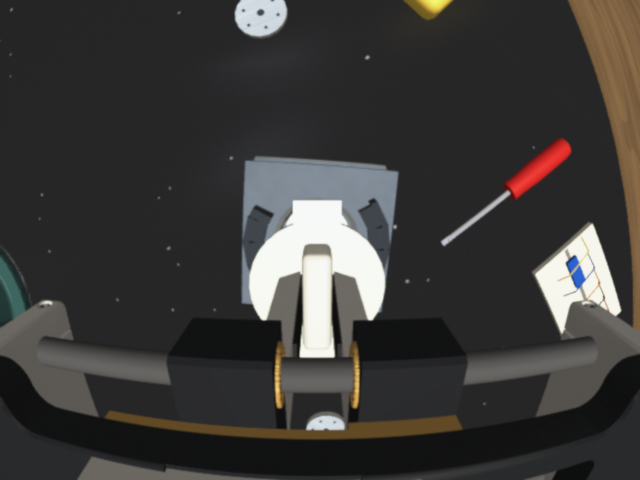

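The cap is off and held upright in the jaws, with its tab clear at (317,212). I'll set it aside at (0.36, -0.20).

Call:
carry_out:
  steps:
    - [[-0.034,-0.025,0],0,1]
    - [[-0.068,-0.05,0],0,1]
    - [[-0.1,-0.075,0],0,1]
    - [[-0.134,-0.1,0],0,1]
    - [[-0.168,-0.125,0],0,1]
    - [[-0.168,-0.125,0.05],0,1]
    - [[-0.168,-0.125,0.1],0,1]
    - [[-0.168,-0.125,0.15],0,1]
    - [[-0.168,-0.125,0.175],0,1]
    - [[-0.168,-0.125,0.18],0,1]

```text
time: 9.2
tool_pos: [0.3575, -0.1982, 0.0349]
ee_rot: [-3.133, -0.002, 1.164]
wrist_force: [0.3, -0.0, -1.9]
width: 0.0141
finger_force: 30.0
```

Call:
carry_out:
  steps:
    - [[0,0,0.002],0,1]
    - [[0,0,0.003],0,1]
    - [[0,0,0.004],0,1]
    - [[0,0,0.005],0,1]
    - [[0,0,0.005],0,1]

```text
time: 9.82
tool_pos: [0.3605, -0.2003, 0.0336]
ee_rot: [3.141, -0.0, 1.165]
wrist_force: [0.3, -0.6, -1.3]
width: 0.0135
finger_force: 30.0
```

Call:
carry_out:
  steps:
    - [[0,0,0.001],0,1]
    - [[0,0,0.001],0,1]
    - [[0,0,0.001],0,-1]
    - [[0,0,0.001],0,-1]
    - [[0,0,0.001],0,-1]
    - [[0,0,0.001],0,-1]
    - [[0,0,0.001],0,-1]
    - [[0,0,0.001],0,-1]
    - [[0,0,0.001],0,-1]
    - [[0,0,0.001],0,-1]

```text
time: 11.08
tool_pos: [0.3604, -0.2003, 0.0324]
ee_rot: [-3.142, -0.0, 1.165]
wrist_force: [0.4, -0.5, 0.1]
width: 0.0904
finger_force: 0.0
```

Call:
carry_out:
  steps:
    - [[0,0,-0.03],0,-1]
    - [[0,0,-0.08],0,-1]
    - [[0,0,-0.13],0,-1]
    - [[0,0,-0.18],0,-1]
    - [[0,0,-0.22],0,-1]

```text
time: 11.7
tool_pos: [0.3606, -0.2004, 0.2548]
ee_rot: [3.139, 0.0, 1.165]
wrist_force: [-0.4, 0.2, -0.1]
width: 0.094
finger_force: 0.0
```

```bash
cat >> h.py <<'E'
def blanks(q,ex=(.5415,-.0953)):
    im=q['image'].astype(int);P=cloud(q)
    m=((im.min(-1)>130)&(P[...,2]>-.008)&(P[...,2]<.025)).astype(np.uint8)
    k,l,st,ce=cv2.connectedComponentsWithStats(m)
    for i in range(1,k):
        if 150<st[i,4]<600:
            p=onz(q,*ce[i],.01)
            if np.hypot(p[0]-ex[0],p[1]-ex[1])>.09: print('blank?',ce[i].round(1),st[i,2:],p.round(4))
E
python3 -c "
from h import *
t=snap('top','t4.png');blanks(t);blanks(snap('scene'))
P=cloud(t);m=(P[...,2]>.015)&(P[...,2]<.06)&(np.hypot(P[...,0]-.36,P[...,1]+.2)<.06)&(t['image'].min(-1)>150)
print('cap',P[m].mean(0),cv2.minAreaRect((P[m&(P[...,2]>.045)][:,:2]*1000).astype(np.float32)))
go(.436,-.374,.15)"
```

```text
blank? [100.5 151.7] [ 57  68 183] [0.8253 0.4873 0.01  ]
blank? [242.7 251.7] [ 24  24 445] [0.5752 0.1316 0.01  ]
blank? [157.8 260. ] [ 25  23 447] [0.5554 0.3396 0.01  ]
blank? [449.6 308. ] [ 24  25 455] [ 0.4363 -0.3743  0.01  ]
blank? [24.3  8.9] [ 57  23 406] [ 0.777  -1.7241  0.01  ]
blank? [294.  162.2] [ 17  14 185] [ 0.4355 -0.3735  0.01  ]
blank? [368.4 293.4] [ 20  19 288] [0.5743 0.1322 0.01  ]
blank? [427.8 343.8] [ 22  21 339] [0.5545 0.3402 0.01  ]
cap [ 0.36759307 -0.19069597  0.03072908] ((364.7736511230469, -194.93617248535156), (37.625823974609375, 13.878057479858398), 66.4984130859375)
t 11.8 pos [ 0.3622 -0.2016  0.2579] yaw 66.73 w 94.3 F [0.4 0.6 0.6] -> shift mm [-129.   134.8  109.6] turn 0.000
```

View pics/t4.png

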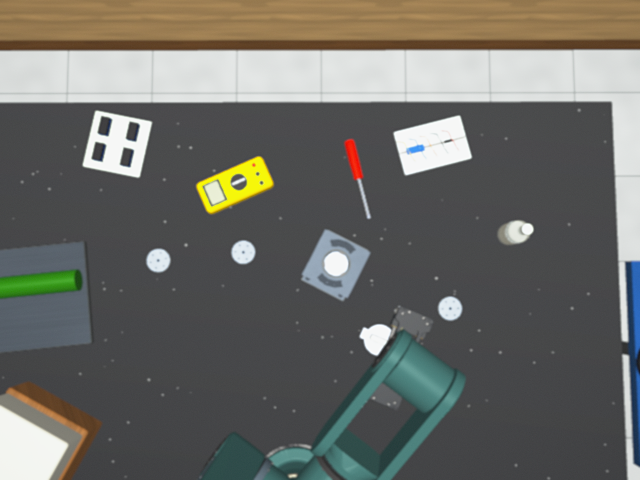

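Call:
carry_out:
  steps:
    - [[-0.03,0.03,0],-1,-1]
    - [[-0.06,0.06,0],-2,-1]
    - [[-0.09,0.09,0.02],-3,-1]
    - [[-0.12,0.12,0.04],-4,-1]
    - [[-0.129,0.135,0.08],-5,-1]
    - [[-0.129,0.135,0.08],-6,-1]
    - [[-0.129,0.135,0.08],-7,-1]
    - [[-0.129,0.135,0.08],-8,-1]
    - [[-0.129,0.135,0.08],-8.62,-1]
    - [[-0.129,0.135,0.08],-8.62,-1]

```text
time: 13.05
tool_pos: [0.4329, -0.3716, 0.171]
ee_rot: [3.141, -0.002, 2.668]
wrist_force: [-0.4, -0.2, -0.5]
width: 0.0938
finger_force: 0.0
```

```bash
cat >> h.py <<'E'
def wblank(x,y,yaw=153.,zt=.0035,f=None):
    s=snap('wrist',f);P=wcloud(s)
    m=((s['image'].min(-1)>110)&(P[...,2]>-.01)&(P[...,2]<.025)&(np.hypot(P[...,0]-x,P[...,1]-y)<.06)).astype(np.uint8)
    m=cv2.morphologyEx(m,3,np.ones((7,7)))
    C=cv2.findContours(m,0,1)[0]
    if not C: print('none');return
    c=max(C,key=cv2.contourArea)[:,0];p=wonz(s,c[:,0],c[:,1],.0095)[:,:2].astype(np.float32)*1000
    print('blank',cv2.fitEllipse(p),cv2.minEnclosingCircle(p))
    e=cv2.fitEllipse(p)[0];go(e[0]/1e3,e[1]/1e3,zt,yaw)
E
python3 -c "
from h import *
wblank(.436,-.374,f='w5.png')"
```

```text
blank ((437.315185546875, -377.01336669921875), (55.808013916015625, 66.77188110351562), 72.70620727539062) ((442.19805908203125, -378.4093322753906), 37.01694869995117)
t 13.1 pos [ 0.4331 -0.3717  0.1712] yaw 152.82 w 94.2 F [ 0.8  0.1 -0.3] -> shift mm [ -6.5  -2.9 167.7] turn -0.018
```

View pics/w5.png

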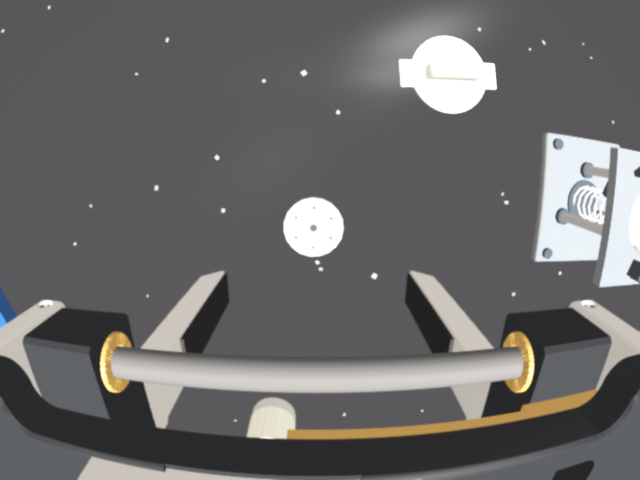

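```bash
sed -i "s/m=cv2.morphologyEx(m,3,np.ones((7,7)))/m=cv2.morphologyEx(cv2.morphologyEx(m,3,np.ones((5,5))),2,np.ones((15,15)))/" h.py; python3 -c "
from h import *
wblank(.436,-.374)
s=snap('top');print('bottle',onz(s,505,236,0),onz(s,526,229,.15))"
```

```text
blank ((435.1452331542969, -376.22906494140625), (57.15928268432617, 58.25791931152344), 60.933441162109375) ((434.9790954589844, -376.40423583984375), 29.616477966308594)
t 13.2 pos [ 0.4331 -0.3718  0.1715] yaw 152.83 w 94.0 F [-0.6 -0.2  0.2] -> shift mm [ -4.1  -3.1 168. ] turn -0.017
bottle [ 0.61314361 -0.51737964  0.        ] [ 0.61678424 -0.51953848  0.15      ]
```

Call:
carry_out:
  steps:
    - [[-0.004,-0.003,0.05],-0.02,-1]
    - [[-0.004,-0.003,0.1],-0.02,-1]
    - [[-0.004,-0.003,0.14],-0.02,-1]
    - [[-0.004,-0.003,0.16],-0.02,-1]
    - [[-0.004,-0.003,0.168],-0.02,-1]
    - [[-0.004,-0.003,0.168],-0.02,1]
    - [[-0.004,-0.003,0.168],-0.02,1]
    - [[-0.004,-0.003,0.168],-0.02,1]
    - [[-0.004,-0.003,0.168],-0.02,1]
    - [[-0.004,-0.003,0.168],-0.02,1]

```text
time: 14.45
tool_pos: [0.4359, -0.3769, 0.0052]
ee_rot: [-3.141, 0.001, 2.673]
wrist_force: [-0.5, 0.7, 2.4]
width: 0.0545
finger_force: 30.0
```

Call:
carry_out:
  steps:
    - [[0,0,0],0,1]
    - [[0,0,0],0,1]
    - [[0,0,-0.03],0,1]
    - [[0,0,-0.08],0,1]
    - [[0,0,-0.14],0,1]
    - [[0,0,-0.2],0,1]
    - [[0,0,-0.2],0,1]

```text
time: 15.32
tool_pos: [0.4376, -0.3787, 0.211]
ee_rot: [-3.138, 0.011, 2.673]
wrist_force: [-0.6, 1.2, -0.4]
width: 0.0547
finger_force: 30.0
```

```bash
python3 -c "
from h import *
s=snap('wrist','w6.png')
go(.5415,-.0953,.14,152.9)"
```

```text
t 15.4 pos [ 0.4365 -0.3775  0.207 ] yaw 153.13 w 54.8 F [ 0.  -0.3 -1.7] -> shift mm [ 34.2 299.3  66.3] turn 0.023
```

View pics/w6.png

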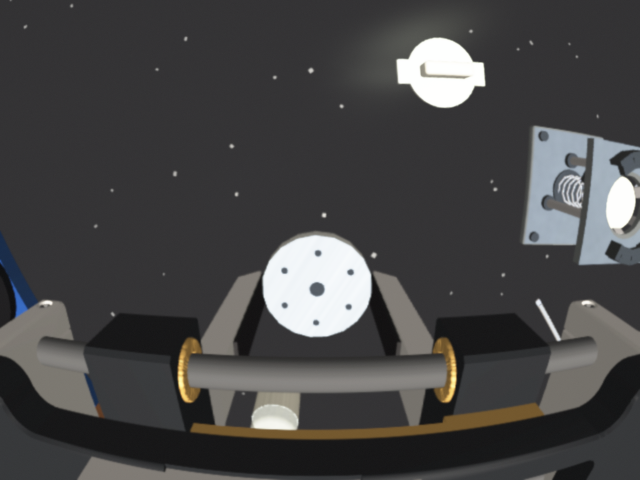

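```bash
cat >> h.py <<'E'
def held(zoff=.0048,yaw=152.9,z=.14,mag=(.5415,-.0953)):
    s=snap('wrist');o=robot.get_obs();p=np.array(o['tool_pos'])
    P=wcloud(s);v,u=np.mgrid[:480,:640]
    m=((s['image'].min(-1)>190)&(abs(P[...,2]-p[2]-zoff)<.02)&(np.hypot(P[...,0]-p[0],P[...,1]-p[1])<.045)&(v>215)&(v<345)).astype(np.uint8)
    m=cv2.morphologyEx(cv2.morphologyEx(m,3,np.ones((11,11))),2,np.ones((15,15)))
    c=max(cv2.findContours(m,0,1)[0],key=cv2.contourArea)[:,0]
    q=wonz(s,c[:,0],c[:,1],p[2]+zoff)
    (cx,cy),ax,_=cv2.fitEllipse(q[:,:2].astype(np.float32)*1000)
    Rm=Ro.from_euler('xyz',o['ee_rot']).as_matrix();d=np.array([cx/1e3,cy/1e3,p[2]+zoff])-p
    ot=Rm.T@d;print('held: size',np.round(ax,1),'depth z',np.median(P[m>0][:,2]-p[2]).round(4),'offset in tool mm',(ot*1e3).round(1))
    a=np.radians(yaw);ox=np.array([np.cos(a),np.sin(a)])*ot[0]
    go(mag[0]-ox[0],mag[1]-ox[1],z,yaw)
E
python3 -c "
from h import *
held()"
```

```text
held: size [55.6 56. ] depth z 0.0086 offset in tool mm [-1.4 -0.5 -4.8]
t 15.4 pos [ 0.4355 -0.3766  0.2041] yaw 153.13 w 54.7 F [ 0.8  1.1 -2. ] -> shift mm [ 34.  298.8  64.1] turn 0.023
```

Call:
carry_out:
  steps:
    - [[0.006,0.05,0],0.02,1]
    - [[0.012,0.1,0],0.02,1]
    - [[0.018,0.15,0],0.02,1]
    - [[0.024,0.2,0],0.02,1]
    - [[0.03,0.25,0],0.02,1]
    - [[0.034,0.299,0],0.02,1]
    - [[0.034,0.299,0.03],0.02,1]
    - [[0.034,0.299,0.05],0.02,1]
    - [[0.034,0.299,0.05],0.02,1]
    - [[0.034,0.299,0.05],0.02,1]

```text
time: 16.68
tool_pos: [0.54, -0.0946, 0.1536]
ee_rot: [-3.141, -0.002, 2.669]
wrist_force: [0.2, -0.2, -1.3]
width: 0.0547
finger_force: 30.0
```

```bash
python3 -c "
from h import *
held(z=.124)"
```

```text
held: size [54.1 56.4] depth z 0.0048 offset in tool mm [ 2.7 -0.1 -4.8]
t 16.7 pos [ 0.5405 -0.0948  0.1546] yaw 152.91 w 54.9 F [-0.3  0.2  0.3] -> shift mm [-3.8 -0.  30.6] turn 0.001
```

```bash
python3 -c "
from h import *
s=snap('wrist','w7.png');go(z=.124)
p=robot.get_obs();Rm=Ro.from_euler('xyz',p['ee_rot']).as_matrix()
for uv in ((317,285),(317,290),(317,280)): print((Rm.T@(wonz(s,*uv,p['tool_pos'][2]+.0048)-p['tool_pos'])).round(4))"
```

```text
t 16.8 pos [ 0.5408 -0.0949  0.1551] yaw 152.90 w 54.5 F [-0.2 -0.2 -1. ] -> shift mm [ 0.  -0.  31.1] turn 0.000
[ 0.0033  0.0001 -0.0048]
[ 0.0006  0.0001 -0.0048]
[ 0.006   0.0001 -0.0048]
```

View pics/w7.png

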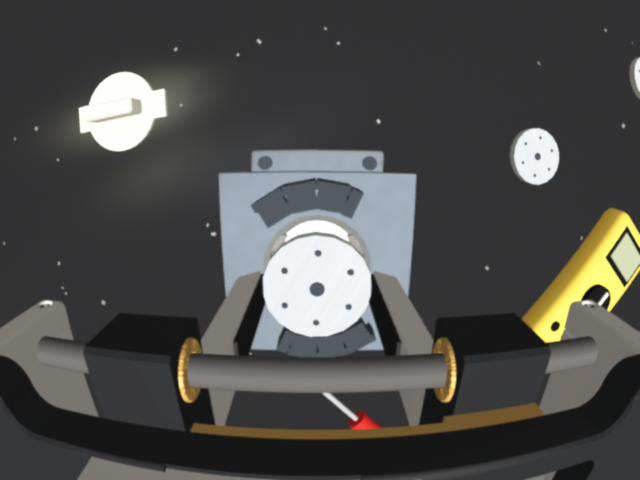

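Call:
carry_out:
  steps:
    - [[-0.002,0,0.01],0,1]
    - [[-0.002,0,0.02],0,1]
    - [[-0.002,0,0.028],0,1]
    - [[-0.002,0,0.031],0,1]
    - [[-0.002,0,0.033],0,1]
    - [[-0.002,0,0.033],0,1]
    - [[-0.002,0,0.033],0,1]

```text
time: 17.65
tool_pos: [0.5424, -0.0955, 0.1219]
ee_rot: [3.141, 0.001, 2.669]
wrist_force: [-0.5, -0.3, -0.9]
width: 0.0547
finger_force: 30.0
```

Call:
carry_out:
  steps:
    - [[0,0,0],0,-0.5]
    - [[0,0,0],0,-0.5]
    - [[0,0,0],0,-0.5]
    - [[0,0,-0.02],0,-0.5]
    - [[0,0,-0.06],0,-0.5]
    - [[0,0,-0.06],0,1]
    - [[0,0,-0.06],0,1]
    - [[0,0,-0.06],0,1]
    - [[0,0,-0.06],0,1]
    - [[0,0,-0.06],0,1]

```text
time: 18.9
tool_pos: [0.5419, -0.0953, 0.1807]
ee_rot: [-3.141, -0.001, 2.669]
wrist_force: [-0.1, -0.3, -0.7]
width: 0.024
finger_force: 0.0
```

```bash
cat >> h.py <<'E'
def inmouth(mag=(.5415,-.0953),f=None):
    s=snap('wrist',f);P=wcloud(s);v,u=np.mgrid[:480,:640]
    m=((s['image'].min(-1)>190)&(np.hypot(P[...,0]-mag[0],P[...,1]-mag[1])<.036)&(P[...,2]<.128)&(P[...,2]>.09))
    q=P[m];c=q.mean(0);n=np.linalg.svd(q-c,full_matrices=False)[2][2];n*=np.sign(n[2])
    print('in mouth',m.sum(),'centroid',c.round(4),'z-mouth mm',(np.median(q[:,2])-.1205).round(4)*1e3,'tilt',np.hypot(n[0],n[1]).round(3));go(mag[0],mag[1],.1225,152.9)
E
python3 -c "
from h import *
inmouth(f='w8.png')"
```

```text
in mouth 4655 centroid [ 0.5403 -0.0947  0.1223] z-mouth mm 1.9 tilt 0.042
t 18.9 pos [ 0.542  -0.0954  0.1809] yaw 152.93 w 19.7 F [-0.3 -1.3  0.4] -> shift mm [ 0.4 -0.2 58.4] turn 0.003
```

View pics/w8.png

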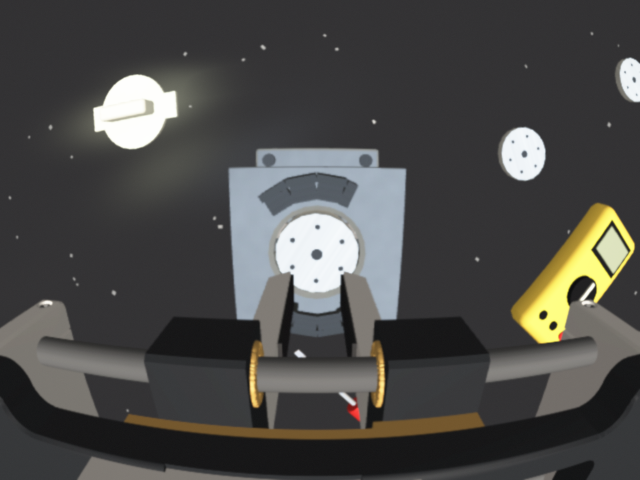

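Call:
carry_out:
  steps:
    - [[0,0,0.02],0,1]
    - [[0,0,0.04],0,1]
    - [[0,0,0.052],0,1]
    - [[0,0,0.056],0,1]
    - [[0,0,0.06],0,1]
    - [[0,0,0.065],0,1]
    - [[0,0,0.07],0,1]
    - [[0,0,0.075],0,1]
    - [[0,0,0.078],0,1]
    - [[0,0,0.078],0,1]

```text
time: 20.2
tool_pos: [0.5437, -0.0958, 0.1054]
ee_rot: [3.14, 0.004, 2.669]
wrist_force: [1.1, 0.8, 5.9]
width: 0.0008
finger_force: 2.5
```

Call:
carry_out:
  steps:
    - [[0,0,0.001],0,1]
    - [[0,0,0.003],0,1]
    - [[0,0,0.003],0,1]
    - [[0,0,-0.01],0,1]
    - [[0,0,-0.04],0,1]
    - [[0,0,-0.08],0,1]
    - [[0,0,-0.12],0,-0.5]
    - [[0,0,-0.12],0,-1]
    - [[0,0,-0.12],0,-1]

```text
time: 21.32
tool_pos: [0.5415, -0.0953, 0.2223]
ee_rot: [-3.141, -0.002, 2.669]
wrist_force: [1.3, -0.3, -1.1]
width: 0.0273
finger_force: 0.0
```

```bash
python3 -c "
from h import *
inmouth(f='w9.png');go(.5748,.1312,.19,152.9);blanks(snap('top'))"
```

```text
in mouth 3426 centroid [ 0.5414 -0.0956  0.1072] z-mouth mm -13.5 tilt 0.011
t 21.4 pos [ 0.5412 -0.0952  0.2214] yaw 152.93 w 30.7 F [0.3 0.2 0. ] -> shift mm [-0.7  0.1 98.9] turn 0.003
t 21.4 pos [ 0.5412 -0.0952  0.2214] yaw 152.93 w 30.7 F [0.3 0.2 0. ] -> shift mm [ 73.  216.9  31.6] turn 0.003
blank? [ 99.3 152.4] [ 59  68 195] [0.8234 0.49   0.01  ]
blank? [242.8 251.7] [ 24  24 444] [0.5752 0.1315 0.01  ]
blank? [157.9 260. ] [ 25  23 446] [0.5554 0.3395 0.01  ]
```

View pics/w9.png

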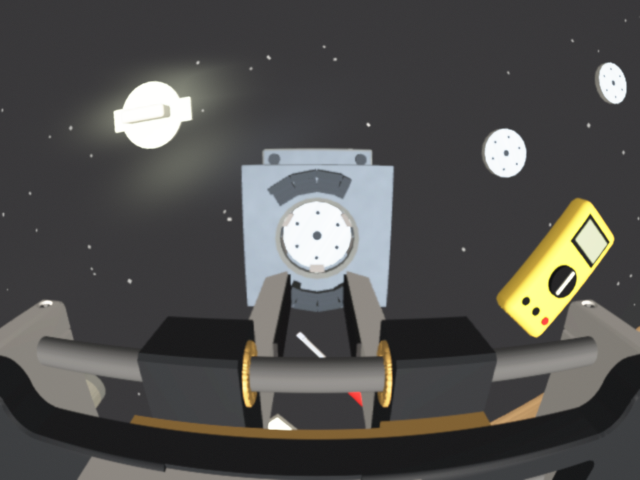

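The first blank sits flat under the three catch noses, at (317,237). The next one is at (0.575, 0.1315).

Call:
carry_out:
  steps:
    - [[0.015,0.045,0],0,-1]
    - [[0.03,0.09,0],0,-1]
    - [[0.045,0.135,0],0,-1]
    - [[0.06,0.18,0],0,-1]
    - [[0.073,0.217,0.02],0,-1]
    - [[0.073,0.217,0.05],0,-1]
    - [[0.073,0.217,0.05],0,-1]
    - [[0.073,0.217,0.05],0,-1]

```text
time: 22.42
tool_pos: [0.5759, 0.1306, 0.1735]
ee_rot: [-3.141, -0.001, 2.668]
wrist_force: [-0.4, 1.0, 1.1]
width: 0.0938
finger_force: 0.0
```

```bash
python3 -c "
from h import *
wblank(.575,.131,152.9)"
```

```text
blank ((574.1544189453125, 130.34243774414062), (57.36994171142578, 57.57063293457031), 46.110618591308594) ((574.2785034179688, 130.37464904785156), 29.478361129760742)
t 22.5 pos [0.5764 0.1305 0.1744] yaw 152.88 w 93.6 F [0.2 0.6 1.1] -> shift mm [  2.1  -1.3 170.9] turn -0.002
```

Call:
carry_out:
  steps:
    - [[0.003,-0.001,0.05],0,-1]
    - [[0.003,-0.001,0.1],0,-1]
    - [[0.003,-0.001,0.14],0,-1]
    - [[0.003,-0.001,0.16],0,-1]
    - [[0.003,-0.001,0.17],0,-1]
    - [[0.003,-0.001,0.17],0,-1]
    - [[0.003,-0.001,0.17],0,1]
    - [[0.003,-0.001,0.17],0,1]
    - [[0.003,-0.001,0.17],0,1]
    - [[0.003,-0.001,0.17],0,1]

```text
time: 23.72
tool_pos: [0.573, 0.1316, 0.0038]
ee_rot: [3.141, 0.0, 2.669]
wrist_force: [0.2, -0.3, 0.5]
width: 0.0573
finger_force: 0.0
```

Call:
carry_out:
  steps:
    - [[0,0,0],0,1]
    - [[0,0,0],0,1]
    - [[0,0,0],0,1]
    - [[0,0,-0.03],0,1]
    - [[0,0,-0.08],0,1]
    - [[0,0,-0.14],0,1]
    - [[0,0,-0.17],0,1]
    - [[0,0,-0.17],0,1]
    - [[0,0,-0.17],0,1]

```text
time: 24.85
tool_pos: [0.5718, 0.1313, 0.1711]
ee_rot: [-3.14, -0.003, 2.669]
wrist_force: [0.1, 0.8, -1.7]
width: 0.0551
finger_force: 30.0
```

```bash
cat >> h.py <<'E'
def mark(z,yaw=152.9,zoff=.0055,mag=(.5415,-.0953)):
    "dark centre mark of the held blank"
    s=snap('wrist');g=s['image'].min(-1)[262:312,295:340]
    k,l,st,ce=cv2.connectedComponentsWithStats((g<130).astype(np.uint8))
    b=[i for i in range(1,k) if 40<st[i,4]<400 and st[i,2]<25];print([(ce[i]+[295,262]).round(1).tolist()+[st[i,4]] for i in b])
    u,v=ce[b[0]]+[295,262];o=robot.get_obs();p=np.array(o['tool_pos']);Rm=Ro.from_euler('xyz',o['ee_rot']).as_matrix()
    ot=Rm.T@(wonz(s,u,v,p[2]+zoff)-p);print('offset mm',(ot*1e3).round(1));a=np.radians(yaw)
    go(mag[0]-np.cos(a)*ot[0],mag[1]-np.sin(a)*ot[0],z,yaw)
E
python3 -c "
from h import *
mark(.155)"
```

```text
[[316.5, 294.8, np.int32(143)]]
offset mm [-2.8  0.1 -5.5]
t 24.9 pos [0.5715 0.1313 0.1703] yaw 152.92 w 54.9 F [-0.1 -0.7 -0.9] -> shift mm [ -73.7 -215.3   15.7] turn 0.002
```

Call:
carry_out:
  steps:
    - [[-0.015,-0.043,0],0,1]
    - [[-0.03,-0.086,0],0,1]
    - [[-0.045,-0.129,0],0,1]
    - [[-0.06,-0.172,0],0,1]
    - [[-0.074,-0.2155,0],0,1]
    - [[-0.074,-0.2155,0.015],0,1]
    - [[-0.074,-0.2155,0.015],0,1]
    - [[-0.074,-0.2155,0.015],0,1]

```text
time: 25.9
tool_pos: [0.5404, -0.0928, 0.1574]
ee_rot: [3.142, -0.002, 2.671]
wrist_force: [-0.2, -0.5, -0.4]
width: 0.0549
finger_force: 30.0
```

```bash
python3 -c "
from h import *
mark(.122)"
```

```text
[[316.5, 294.8, np.int32(143)]]
offset mm [-1.7 -0.2 -5.5]
t 25.9 pos [ 0.5407 -0.0928  0.1581] yaw 153.03 w 55.0 F [ 0.4  0.2 -1.2] -> shift mm [-0.2 -1.8 36.1] turn 0.013
```

Call:
carry_out:
  steps:
    - [[0,-0.002,0.01],0.01,1]
    - [[0,-0.002,0.02],0.01,1]
    - [[0,-0.002,0.028],0.01,1]
    - [[0,-0.002,0.033],0.01,1]
    - [[0,-0.002,0.036],0.01,1]
    - [[0,-0.002,0.036],0.01,1]
    - [[0,-0.002,0.036],0.01,1]

```text
time: 26.82
tool_pos: [0.54, -0.0959, 0.1229]
ee_rot: [3.141, 0.001, 2.667]
wrist_force: [-0.1, -0.4, -0.9]
width: 0.0553
finger_force: 30.0
```

Call:
carry_out:
  steps:
    - [[0,0,0.001],0,1]
    - [[0,0,0.001],0,-0.5]
    - [[0,0,0.001],0,-0.5]
    - [[0,0,0.001],0,-0.5]
    - [[0,0,-0.02],0,-0.5]
    - [[0,0,-0.06],0,-0.5]
    - [[0,0,-0.06],0,1]
    - [[0,0,-0.06],0,1]
    - [[0,0,-0.06],0,1]
    - [[0,0,-0.06],0,1]

```text
time: 28.08
tool_pos: [0.5391, -0.0957, 0.181]
ee_rot: [-3.141, -0.002, 2.667]
wrist_force: [0.2, 0.8, 0.4]
width: 0.0339
finger_force: 0.0
```

```bash
python3 -c "
from h import *
inmouth()"
```

```text
in mouth 5037 centroid [ 0.5401 -0.0956  0.1224] z-mouth mm 2.2 tilt 0.196
t 28.1 pos [ 0.5393 -0.0957  0.1813] yaw 152.82 w 29.8 F [-0.4 -0.5  0.5] -> shift mm [-1.9  1.4 58.8] turn -0.008
```

```bash
python3 -c "
from h import *
s=snap('wrist');P=wcloud(s);M=np.array([.5415,-.0953]);a=np.radians(152.9)
L=(P[...,:2]-M)@np.array([[np.cos(a),np.sin(a)],[np.sin(a),-np.cos(a)]]).T*1000
v,u=np.mgrid[:480,:640]
for x in (-24,-16,-8,0,8,16,24):
    print(x,[ (lambda m:(round(float(np.median(P[...,2][m])*1e3-120),1) if m.sum()>2 else None))((abs(L[...,0]-x)<2.5)&(abs(L[...,1]-y)<2.5)&(v<335)&(P[...,2]<.15)) for y in (-32,-24,-16,-8,0,8,16,24,32)])
"
```

```text
-24 [None, None, 6.3, 5.4, 4.2, 3.0, -1.6, None, None]
-16 [None, None, 6.2, 5.0, 3.7, 2.5, 1.1, -11.3, -45.6]
-8 [0.5, 7.1, 6.1, 4.6, 3.4, 2.0, 0.6, -0.9, 0.6]
0 [-0.5, 6.8, 5.3, 3.9, 3.0, 1.6, 0.2, -1.4, 0.0]
8 [0.4, 6.2, 5.0, 3.8, 2.2, 0.9, -0.4, -1.8, 0.7]
16 [0.8, 1.4, 4.4, 3.1, 1.7, 0.4, -0.9, -2.7, 1.2]
24 [1.0, 0.9, -0.7, 2.3, 1.1, -0.3, -2.5, 1.0, 0.9]
```

Call:
carry_out:
  steps:
    - [[-0.006,-0.013,0],0,1]
    - [[-0.006,-0.013,0],0,1]
    - [[-0.006,-0.013,0.03],0,1]
    - [[-0.006,-0.013,0.045],0,1]
    - [[-0.006,-0.013,0.05],0,1]
    - [[-0.006,-0.013,0.053],0,1]
    - [[-0.006,-0.013,0.056],0,1]
    - [[-0.006,-0.013,0.059],0,1]
    - [[-0.006,-0.013,0.06],0,1]
    - [[-0.006,-0.013,0.06],0,1]

```text
time: 29.42
tool_pos: [0.5399, -0.1104, 0.1241]
ee_rot: [3.141, 0.003, 2.667]
wrist_force: [-1.0, -0.5, 4.9]
width: 0.0005
finger_force: 2.4
```

Call:
carry_out:
  steps:
    - [[0,0,-0.03],0,1]
    - [[0,0,-0.06],0,1]
    - [[0.004,0.014,-0.06],0,1]
    - [[0.004,0.014,-0.06],0,1]

```text
time: 29.92
tool_pos: [0.5417, -0.0945, 0.1812]
ee_rot: [3.141, -0.002, 2.669]
wrist_force: [0.0, 0.7, 0.1]
width: 0.0004
finger_force: 0.0
```

```bash
cat >> h.py <<'E'
def grid():
    s=snap('wrist');P=wcloud(s);M=np.array([.5415,-.0953]);a=np.radians(152.9)
    L=(P[...,:2]-M)@np.array([[np.cos(a),np.sin(a)],[np.sin(a),-np.cos(a)]]).T*1000
    v,u=np.mgrid[:480,:640]
    for x in (-16,-8,0,8,16,24):
        print(x,[ (lambda m:(round(float(np.median(P[...,2][m])*1e3-120),1) if m.sum()>2 else None))((abs(L[...,0]-x)<2.5)&(abs(L[...,1]-y)<2.5)&(v<335)&(P[...,2]<.15)) for y in (-32,-24,-16,-8,0,8,16,24,32)])
E
python3 -c "
from h import *
grid();inmouth()"
```

```text
-16 [0.7, 5.4, 5.8, None, None, None, 0.5, -2.6, 0.8]
-8 [0.4, 6.1, 5.4, 4.0, 2.7, 1.9, 0.9, -0.6, 0.5]
0 [-0.1, 5.9, 4.9, 3.8, 2.8, 1.5, 0.3, -1.2, -0.2]
8 [0.1, 5.5, 4.5, 3.3, 2.1, 1.0, 0.1, -1.3, 0.8]
16 [0.9, -0.8, 4.0, 2.9, 1.7, 0.6, -0.5, -2.9, 1.1]
24 [0.8, 0.7, -1.1, 2.3, 1.3, -0.2, -2.2, 0.7, 1.0]
in mouth 5405 centroid [ 0.5355 -0.0929  0.1216] z-mouth mm 1.0 tilt 0.11
t 30.0 pos [ 0.5411 -0.0952  0.1804] yaw 152.88 w 0.8 F [-0.3  0.3 -0.5] -> shift mm [-0.6  0.1 57.9] turn -0.002
```

Call:
carry_out:
  steps:
    - [[-0.003,-0.012,0.03],0,1]
    - [[-0.003,-0.012,0.05],0,1]
    - [[-0.003,-0.012,0.055],0,1]
    - [[-0.003,-0.012,0.058],0,1]
    - [[-0.003,-0.012,0.061],0,1]
    - [[-0.003,-0.012,0.064],0,1]
    - [[-0.003,-0.012,0.066],0,1]
    - [[-0.003,-0.012,0.067],0,1]
    - [[-0.003,-0.012,0.067],0,1]

```text
time: 31.15
tool_pos: [0.5408, -0.1083, 0.1192]
ee_rot: [3.141, 0.006, 2.668]
wrist_force: [-1.4, 0.6, 8.4]
width: 0.0006
finger_force: 4.0
```

Call:
carry_out:
  steps:
    - [[0,0,-0.03],0,1]
    - [[0,0,-0.065],0,1]
    - [[0.003,0.012,-0.065],0,1]
    - [[0.003,0.012,-0.065],0,1]

```text
time: 31.65
tool_pos: [0.5422, -0.0949, 0.1801]
ee_rot: [3.141, 0.0, 2.669]
wrist_force: [0.0, -0.1, -0.6]
width: 0.0005
finger_force: 0.0
```

```bash
python3 -c "
from h import *
grid();go(.5415,-.0953,.1225,152.9)"
```

```text
-16 [0.7, -0.8, 0.0, -0.2, -0.7, -1.3, -1.3, -1.8, 0.9]
-8 [0.3, 0.6, 0.4, -0.3, -0.4, -0.6, -1.1, -1.6, 0.4]
0 [-0.4, 0.9, 0.6, -0.0, 0.1, -0.7, -0.9, -1.4, -0.1]
8 [0.3, 0.7, 0.7, 0.2, -0.4, -0.5, -1.0, -1.3, 0.4]
16 [1.0, -2.2, 0.6, 0.1, 0.0, -0.4, -0.9, -2.3, 1.0]
24 [0.8, 0.7, -2.5, -0.1, -0.4, -0.9, -2.6, 0.6, 1.0]
t 31.7 pos [ 0.5416 -0.0952  0.1792] yaw 152.89 w 0.5 F [-0.2  0.  -0.9] -> shift mm [-0.1 -0.1 56.7] turn -0.001
```

Call:
carry_out:
  steps:
    - [[0,0,0.03],0,1]
    - [[0,0,0.05],0,1]
    - [[0,0,0.056],0,1]
    - [[0,0,0.061],0,1]
    - [[0,0,0.066],0,1]
    - [[0,0,0.071],0,1]
    - [[0,0,0.075],0,1]
    - [[0,0,0.078],0,1]
    - [[0,0,0.08],0,1]
    - [[0,0,0.08],0,1]

```text
time: 32.95
tool_pos: [0.5426, -0.0961, 0.1029]
ee_rot: [3.141, 0.002, 2.667]
wrist_force: [-2.5, 0.5, 6.5]
width: 0.0006
finger_force: 3.1
```

Call:
carry_out:
  steps:
    - [[0,0,-0.02],0,1]
    - [[0,0,-0.06],0,1]
    - [[0,0,-0.11],0,-1]
    - [[0,0,-0.11],0,-1]
    - [[0,0,-0.11],0,-1]

```text
time: 33.58
tool_pos: [0.542, -0.096, 0.2105]
ee_rot: [3.141, 0.001, 2.667]
wrist_force: [-0.1, -1.0, -0.3]
width: 0.0271
finger_force: 0.0
```

```bash
python3 -c "
from h import *
grid();inmouth();go(.5545,.3385,.19,152.9);blanks(snap('top'))"
```

```text
-16 [0.9, -5.3, -13.0, -12.8, -13.1, -13.2, -13.0, -7.0, 0.8]
-8 [0.5, -13.1, -13.1, -13.0, -12.9, -12.9, -13.0, -12.9, 0.4]
0 [0.1, -13.0, -12.9, -12.9, -12.8, -13.0, -13.1, -13.0, -0.5]
8 [0.6, -11.9, -13.0, -12.9, -13.1, -12.8, -12.9, -12.5, 0.4]
16 [1.1, -4.5, -13.1, -13.0, -13.1, -12.7, -13.1, -4.6, 0.9]
24 [0.9, 0.8, -3.1, -13.1, -13.2, -13.1, -2.4, 0.6, 0.8]
in mouth 4849 centroid [ 0.5409 -0.0952  0.1101] z-mouth mm -13.2 tilt 0.034
t 33.7 pos [ 0.5412 -0.0957  0.2087] yaw 152.82 w 35.1 F [ 0.1  0.3 -0.8] -> shift mm [-0.3  0.5 86.2] turn -0.008
t 33.7 pos [ 0.5412 -0.0957  0.2087] yaw 152.82 w 35.1 F [ 0.1  0.3 -0.8] -> shift mm [186.4 392.3  19.1] turn -0.008
blank? [157.8 260. ] [ 25  23 449] [0.5553 0.3396 0.01  ]
blank? [378.2 341.7] [ 40  32 222] [ 0.3554 -0.1991  0.01  ]
```

Call:
carry_out:
  steps:
    - [[0.023,0.049,0],0,-1]
    - [[0.046,0.098,0],0,-1]
    - [[0.07,0.147,0],0,-1]
    - [[0.093,0.196,0],0,-1]
    - [[0.116,0.245,0],0,-1]
    - [[0.14,0.294,0],0,-1]
    - [[0.163,0.343,0],0,-1]
    - [[0.186,0.392,0.02],0,-1]
    - [[0.186,0.392,0.035],0,-1]
    - [[0.186,0.392,0.035],0,-1]

```text
time: 34.98
tool_pos: [0.5542, 0.3367, 0.172]
ee_rot: [-3.136, -0.003, 2.667]
wrist_force: [-0.6, -0.5, -0.0]
width: 0.094
finger_force: 0.0
```

```bash
python3 -c "
from h import *
wblank(.555,.339,152.9)"
```

```text
blank ((537.580078125, 337.7151794433594), (82.4903564453125, 94.49858856201172), 98.42327880859375) ((538.6629028320312, 338.1307678222656), 51.02970886230469)
t 35.0 pos [0.555  0.3364 0.1739] yaw 152.77 w 94.1 F [0.8 0.2 0.1] -> shift mm [ 15.9  -6.3 170.4] turn -0.013
```

```bash
python3 -c "
from h import *
s=snap('wrist');g=cv2.cvtColor(s['image'],cv2.COLOR_RGB2GRAY)
cv2.imwrite('pics/w10.png',s['image'][...,::-1])
c=cv2.HoughCircles(cv2.medianBlur(g[150:330,200:430],5),cv2.HOUGH_GRADIENT,1,30,param1=150,param2=18,minRadius=24,maxRadius=36)
print(c[0][:4]+[200,150,0])
u,v,r=c[0][0]+[200,150,0];p=wonz(s,u,v,.0095);print(p,np.linalg.norm(wonz(s,u+r,v,.0095)-p));go(p[0],p[1],.0035,152.9)"
```

```text
[[319.5        220.5         29.60000038]]
[0.55451081 0.33912554 0.0095    ] 0.028057509648423667
t 35.1 pos [0.5557 0.3363 0.1753] yaw 152.73 w 94.2 F [ 0.4 -0.5  0.5] -> shift mm [  2.3   2.1 171.8] turn -0.017
```

View pics/w10.png

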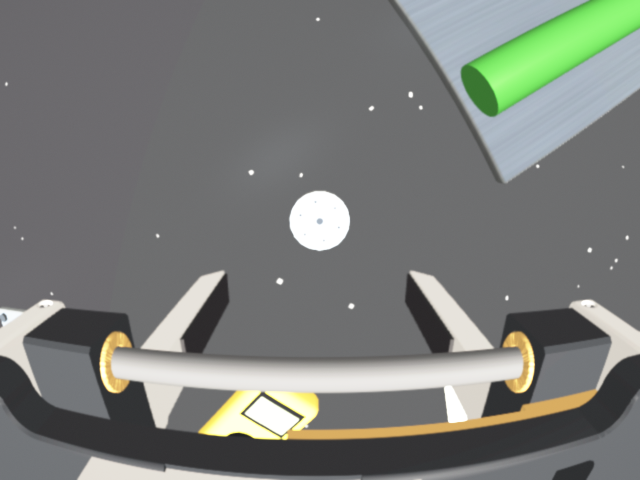

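The blank is at (319.5,220.5), as the circle fit found, and the fingers have clear room around it.

Call:
carry_out:
  steps:
    - [[0.002,0.002,0.05],-0.02,-1]
    - [[0.002,0.002,0.1],-0.02,-1]
    - [[0.002,0.002,0.14],-0.02,-1]
    - [[0.002,0.002,0.16],-0.02,-1]
    - [[0.002,0.002,0.171],-0.02,-1]
    - [[0.002,0.002,0.171],-0.02,-1]
    - [[0.002,0.002,0.171],-0.02,1]
    - [[0.002,0.002,0.171],-0.02,1]
    - [[0.002,0.002,0.171],-0.02,1]
    - [[0.002,0.002,0.171],-0.02,1]

```text
time: 36.33
tool_pos: [0.5547, 0.3406, 0.0048]
ee_rot: [3.141, 0.0, 2.671]
wrist_force: [0.2, -0.9, 1.0]
width: 0.0575
finger_force: 0.3
```

Call:
carry_out:
  steps:
    - [[0,0,0],0,1]
    - [[0,0,0],0,1]
    - [[0,0,0],0,1]
    - [[0,0,-0.03],0,1]
    - [[0,0,-0.08],0,1]
    - [[0,0,-0.14],0,1]
    - [[0,0,-0.17],0,1]
    - [[0,0,-0.17],0,1]
    - [[0,0,-0.17],0,1]
    - [[0,0,-0.17],0,1]

```text
time: 37.58
tool_pos: [0.5535, 0.3399, 0.1711]
ee_rot: [-3.137, -0.003, 2.671]
wrist_force: [1.0, 0.6, -0.3]
width: 0.0549
finger_force: 30.0
```

```bash
python3 -c "
from h import *
mark(.155)"
```

```text
[]Traceback (most recent call last):
  File "<string>", line 3, in <module>
    mark(.155)
    ~~~~^^^^^^
  File "h.py", line 73, in mark
    u,v=ce[b[0]]+[295,262];o=robot.get_obs();p=np.array(o['tool_pos']);Rm=Ro.from_euler('xyz',o['ee_rot']).as_matrix()
           ~^^^
IndexError: list index out of range
```

```bash
python3 -c "
from h import *
go(.5415,-.0953,.155,152.9)"
```

```text
t 37.6 pos [0.5536 0.34   0.1715] yaw 153.03 w 54.9 F [ 0.8  0.1 -0.9] -> shift mm [-186.7 -393.4   17.4] turn 0.013
```

Call:
carry_out:
  steps:
    - [[-0.023,-0.049,-0.01],0.01,1]
    - [[-0.046,-0.098,-0.01],0.01,1]
    - [[-0.07,-0.147,-0.01],0.01,1]
    - [[-0.093,-0.196,-0.01],0.01,1]
    - [[-0.116,-0.245,-0.01],0.01,1]
    - [[-0.14,-0.294,-0.01],0.01,1]
    - [[-0.163,-0.343,-0.01],0.01,1]
    - [[-0.186,-0.393,0],0.01,1]
    - [[-0.186,-0.393,0.016],0.01,1]
    - [[-0.186,-0.393,0.016],0.01,1]

```text
time: 38.88
tool_pos: [0.5406, -0.0935, 0.1556]
ee_rot: [-3.141, -0.006, 2.668]
wrist_force: [-0.6, -0.6, -1.1]
width: 0.0548
finger_force: 30.0
```

Call:
carry_out:
  steps:
    - [[0,0,0],0,1]
    - [[0,0,0],0,1]

```text
time: 39.12
tool_pos: [0.5427, -0.0929, 0.1592]
ee_rot: [3.141, 0.001, 2.671]
wrist_force: [0.2, 0.2, 0.3]
width: 0.0551
finger_force: 30.0
```

```bash
python3 -c "
from h import *
mark(.122)"
```

```text
[[316.7, 292.0, np.int32(143)]]
offset mm [-0.7  0.1 -5.5]
t 39.2 pos [ 0.5427 -0.0931  0.1592] yaw 153.04 w 55.3 F [0.8 0.  0.1] -> shift mm [ 0.8 -2.5 37.2] turn 0.014
```

Call:
carry_out:
  steps:
    - [[0.001,-0.002,0.01],0.01,1]
    - [[0.001,-0.002,0.02],0.01,1]
    - [[0.001,-0.002,0.028],0.01,1]
    - [[0.001,-0.002,0.033],0.01,1]
    - [[0.001,-0.002,0.036],0.01,1]
    - [[0.001,-0.002,0.038],0.01,1]
    - [[0.001,-0.002,0.038],0.01,1]
    - [[0.001,-0.002,0.038],0.01,1]

```text
time: 40.17
tool_pos: [0.5406, -0.0955, 0.1208]
ee_rot: [3.141, 0.001, 2.667]
wrist_force: [-0.2, 0.2, -0.4]
width: 0.0545
finger_force: 30.0
```

Call:
carry_out:
  steps:
    - [[0,0.001,0],0,1]
    - [[0,0.001,0],0,1]
    - [[0,0.001,0],0,-0.5]
    - [[0,0.001,0],0,-0.5]
    - [[0,0.001,0],0,-0.5]
    - [[0,0.001,-0.02],0,-0.5]
    - [[0,0.001,-0.06],0,1]
    - [[0,0.001,-0.06],0,1]
    - [[0,0.001,-0.06],0,1]
    - [[0,0.001,-0.06],0,1]

```text
time: 41.42
tool_pos: [0.54, -0.0943, 0.1786]
ee_rot: [-3.141, -0.003, 2.667]
wrist_force: [-0.5, -0.1, -0.0]
width: 0.034
finger_force: 0.0
```

Call:
carry_out:
  steps:
    - [[0,0,0],0,1]
    - [[0,0,0],0,1]
    - [[0,0,0],0,1]
    - [[0,0,0],0,1]
    - [[0,0,0],0,1]

```text
time: 42.05
tool_pos: [0.5409, -0.0946, 0.1805]
ee_rot: [3.142, 0.0, 2.667]
wrist_force: [0.3, -0.5, -0.0]
width: 0.0002
finger_force: 0.0
```

```bash
python3 -c "
from h import *
grid();go(.5415,-.0953,.1225,152.9)"
```

```text
-16 [0.9, -1.4, 1.3, None, None, None, 2.0, -1.3, 0.8]
-8 [0.4, 1.6, 2.0, 2.3, 2.2, 2.7, 2.9, 3.0, 0.4]
0 [-0.4, 2.2, 2.4, 2.6, 3.0, 2.8, 3.3, 3.4, 0.1]
8 [0.3, 2.6, 2.9, 3.0, 3.2, 3.4, 3.7, 4.2, 0.4]
16 [1.0, -2.3, 3.3, 3.6, 3.5, 3.8, 4.1, -1.2, 0.8]
24 [0.7, 0.9, -1.1, 3.7, 4.0, 4.3, -0.5, 0.6, 0.9]
t 42.1 pos [ 0.5409 -0.0946  0.1805] yaw 152.82 w 0.5 F [-0.8  1.1 -0.4] -> shift mm [-0.9 -0.4 58. ] turn -0.008
```

Call:
carry_out:
  steps:
    - [[0.003,0,0.03],0,1]
    - [[0.003,0,0.05],0,1]
    - [[0.003,0,0.056],0,1]
    - [[0.003,0,0.061],0,1]
    - [[0.002,0,0.066],0,1]
    - [[0.001,0,0.071],0,1]
    - [[0,0,0.075],0,1]
    - [[0,0,0.078],0,1]
    - [[0,0,0.081],0,1]
    - [[0,0,0.081],0,1]

```text
time: 43.35
tool_pos: [0.5414, -0.0944, 0.1022]
ee_rot: [3.141, 0.002, 2.667]
wrist_force: [-3.5, 1.3, 7.4]
width: 0.0005
finger_force: 3.6
```

Call:
carry_out:
  steps:
    - [[0,0,0.001],0,1]
    - [[0,0,0.001],0,1]
    - [[0,0,-0.02],0,1]
    - [[0,0,-0.06],0,1]
    - [[0,0,-0.11],0,-1]
    - [[0,0,-0.11],0,-1]
    - [[0,0,-0.11],0,-1]

```text
time: 44.22
tool_pos: [0.541, -0.0946, 0.2098]
ee_rot: [3.141, 0.001, 2.667]
wrist_force: [-0.1, 1.5, -0.6]
width: 0.0271
finger_force: 0.0
```

```bash
python3 -c "
from h import *
grid();go(.361,-.2005,.19,66.7)
t=snap('top');blanks(t);blanks(snap('scene'))"
```

```text
-16 [0.7, -7.3, -12.9, -13.0, -12.7, -12.9, -13.0, -7.8, 0.7]
-8 [0.4, -13.2, -12.9, -13.0, -12.8, -12.9, -12.9, -13.0, 0.0]
0 [-0.4, -13.3, -12.8, -13.0, -12.6, -13.0, -12.9, -13.0, -0.4]
8 [0.4, -11.9, -13.1, -12.9, -13.0, -13.1, -13.2, -12.4, 0.6]
16 [1.1, -4.5, -13.3, -13.0, -13.2, -12.7, -13.1, -4.7, 0.9]
24 [0.9, 0.9, -2.1, -15.9, -13.7, -14.5, -1.7, 0.7, 1.0]
t 44.3 pos [ 0.5405 -0.0945  0.2085] yaw 152.82 w 31.0 F [-0.9  0.  -0.2] -> shift mm [ 111.2 -176.3   18.7] turn 8.612
blank? [380.5 340. ] [ 40  32 267] [ 0.3595 -0.2047  0.01  ]
blank? [23.3  9.3] [ 53  24 403] [ 0.7813 -1.7242  0.01  ]
```

Call:
carry_out:
  steps:
    - [[0.02,-0.03,0],1,-1]
    - [[0.04,-0.06,0],2,-1]
    - [[0.06,-0.09,0],3,-1]
    - [[0.08,-0.12,0],4,-1]
    - [[0.1,-0.15,0],5,-1]
    - [[0.111,-0.176,0],6,-1]
    - [[0.111,-0.176,0],7,-1]
    - [[0.111,-0.176,0],8,-1]
    - [[0.111,-0.176,0],8.61,-1]
    - [[0.111,-0.176,0],8.61,-1]

```text
time: 45.62
tool_pos: [0.3612, -0.2001, 0.2082]
ee_rot: [-3.139, -0.001, 1.166]
wrist_force: [0.1, -0.9, 0.1]
width: 0.0936
finger_force: 0.0
```

```bash
python3 -c "
from h import *
s=snap('wrist');P=wcloud(s);v,u=np.mgrid[:480,:640]
m=(np.hypot(P[...,0]-.36,P[...,1]+.2)<.05)&(P[...,2]>.044)&(P[...,2]<.062)&(v<330)&(s['image'].min(-1)>150)
print(m.sum(),np.median(P[m][:,2]),cv2.minAreaRect((P[m][:,:2]*1000).astype(np.float32)))
go(.3605,-.2003,.0325,66.7)"
```

```text
781 0.052538642385141214 ((361.2462158203125, -200.61831665039062), (48.27511215209961, 13.84799861907959), 66.60188293457031)
t 45.7 pos [ 0.3613 -0.2002  0.2085] yaw 66.83 w 94.1 F [-0.3 -0.7  0.6] -> shift mm [ -0.5  -0.4 176. ] turn 0.013
```

Call:
carry_out:
  steps:
    - [[0,0,0.05],0.01,-1]
    - [[0,0,0.1],0.01,-1]
    - [[0,0,0.14],0.01,-1]
    - [[0,0,0.165],0.01,-1]
    - [[0,0,0.176],0.01,-1]
    - [[0,0,0.176],0.01,1]
    - [[0,0,0.176],0.01,1]
    - [[0,0,0.176],0.01,1]
    - [[0,0,0.176],0.01,1]
    - [[0,0,0.176],0.01,1]

```text
time: 46.92
tool_pos: [0.3619, -0.2006, 0.0338]
ee_rot: [3.141, 0.0, 1.163]
wrist_force: [-0.3, -0.2, 0.0]
width: 0.0478
finger_force: 0.0
```

Call:
carry_out:
  steps:
    - [[0,0,0],0,1]
    - [[0,0,0],0,1]
    - [[0,0,0],0,1]
    - [[0,0,0],0,1]
    - [[0,0,0],0,1]
    - [[0,0,0],0,1]
    - [[0,0,-0.03],0,1]
    - [[0,0,-0.08],0,1]
    - [[0,0,-0.14],0,1]
    - [[0,0,-0.18],0,1]

```text
time: 48.18
tool_pos: [0.3623, -0.2008, 0.2163]
ee_rot: [3.138, 0.001, 1.163]
wrist_force: [-0.3, -0.6, -2.0]
width: 0.0136
finger_force: 30.0
```

```bash
python3 -c "
from h import *
go(.5418,-.0954,.19,66.9)"
```

```text
t 48.2 pos [ 0.3623 -0.2008  0.2163] yaw 66.63 w 13.6 F [-0.3 -0.6 -2. ] -> shift mm [168.  122.9  26.6] turn -0.027
```

Call:
carry_out:
  steps:
    - [[0.034,0.025,0],0,1]
    - [[0.068,0.05,0],0,1]
    - [[0.1,0.075,0],0,1]
    - [[0.134,0.1,0],0,1]
    - [[0.168,0.123,0],0,1]
    - [[0.168,0.123,0.015],0,1]
    - [[0.168,0.123,0.025],0,1]
    - [[0.168,0.123,0.025],0,1]
    - [[0.168,0.123,0.025],0,1]

```text
time: 49.3
tool_pos: [0.5408, -0.0957, 0.1889]
ee_rot: [3.141, -0.0, 1.162]
wrist_force: [-0.7, -0.4, -1.0]
width: 0.014
finger_force: 30.0
```

```bash
python3 -c "
from h import *
go(.5418,-.0954,.137,66.9)"
```

```text
t 49.3 pos [ 0.5408 -0.0957  0.1889] yaw 66.56 w 14.0 F [-0.7 -0.4 -1. ] -> shift mm [ 0.7  0.8 51.9] turn -0.034
```

Call:
carry_out:
  steps:
    - [[0.001,0.001,0.015],-0.03,1]
    - [[0.001,0.001,0.03],-0.03,1]
    - [[0.001,0.001,0.038],-0.03,1]
    - [[0.001,0.001,0.043],-0.03,1]
    - [[0.001,0.001,0.048],-0.03,1]
    - [[0.001,0.001,0.051],-0.03,1]
    - [[0.001,0.001,0.054],-0.03,1]
    - [[0.001,0.001,0.057],-0.03,1]
    - [[0.001,0.001,0.058],-0.03,1]
    - [[0.001,0.001,0.058],-0.03,1]

```text
time: 50.55
tool_pos: [0.5428, -0.0945, 0.1327]
ee_rot: [3.14, -0.0, 1.168]
wrist_force: [-3.5, 1.2, 5.5]
width: 0.0138
finger_force: 30.0
```

Call:
carry_out:
  steps:
    - [[0,0,0.001],0,1]
    - [[0,0,0.002],0,1]
    - [[0,0,0.003],0,1]
    - [[0,0,0.003],0,1]

```text
time: 51.05
tool_pos: [0.5428, -0.0945, 0.1303]
ee_rot: [3.139, -0.0, 1.168]
wrist_force: [-3.5, 1.1, 8.7]
width: 0.0136
finger_force: 30.0
```

Call:
carry_out:
  steps:
    - [[0,0,0],1,1]
    - [[0,0,0],2,1]
    - [[0,0,0],3,1]
    - [[0,0,0],4,1]
    - [[0,0,0],5,1]
    - [[0,0,0],6,1]
    - [[0,0,0],7,1]
    - [[0,0,0],8,1]
    - [[0,0,0],9,1]
    - [[0,0,0],9.4,1]

```text
time: 52.3
tool_pos: [0.5434, -0.0949, 0.1304]
ee_rot: [-3.141, -0.004, -0.475]
wrist_force: [-2.7, 0.1, 8.1]
width: 0.0138
finger_force: 30.0
```

Call:
carry_out:
  steps:
    - [[0,0,0],0,1]
    - [[0,0,0],0,1]
    - [[0,0,0],0,1]

```text
time: 52.68
tool_pos: [0.5434, -0.095, 0.1304]
ee_rot: [-3.141, -0.004, -0.473]
wrist_force: [-1.6, 0.2, 7.1]
width: 0.014
finger_force: 30.0
```

Call:
carry_out:
  steps:
    - [[0,0,-0.002],0,1]
    - [[0,0,-0.004],0,1]
    - [[0,0,-0.004],0,-1]
    - [[0,0,-0.004],0,-1]
    - [[0,0,-0.004],0,-1]
    - [[0,0,-0.004],0,-1]
    - [[0,0,-0.004],0,-1]
    - [[0,0,-0.004],0,-1]
    - [[0,0,-0.004],0,-1]
    - [[0,0,-0.004],0,-1]

```text
time: 53.92
tool_pos: [0.5425, -0.0943, 0.1313]
ee_rot: [-3.141, 0.0, -0.472]
wrist_force: [-0.1, 0.1, 0.2]
width: 0.0905
finger_force: 0.0
```

Call:
carry_out:
  steps:
    - [[0,0,-0.03],0,-1]
    - [[0,0,-0.07],0,-1]
    - [[0,0,-0.12],0,-1]
    - [[0,0,-0.17],0,-1]
    - [[0,0,-0.17],0,-1]
    - [[0,0,-0.17],0,-1]

```text
time: 54.68
tool_pos: [0.5424, -0.0944, 0.3007]
ee_rot: [-3.142, 0.001, -0.472]
wrist_force: [-0.3, -0.6, -1.2]
width: 0.0942
finger_force: 0.0
```

```bash
python3 - <<'E'
from h import *
s=snap('wrist','w11.png');P=wcloud(s);z=P[...,2]
v,u=np.mgrid[:480,:640]
near=(np.hypot(P[...,0]-.5415,P[...,1]+.0953)<.1)&(v<285)
for lo,hi in((.114,.125),(.127,.134),(.150,.162)):
    m=near&(z>lo)&(z<hi)&((lo<.12)|(s['image'].min(-1)>200))
    r=cv2.minAreaRect(P[m][:,:2].astype(np.float32)*1000);print(lo,m.sum(),np.median(z[m]).round(4),r)
m=near&(z>.127)&(z<.137)&(s['image'].min(-1)>200);q=P[m];print('tilt',np.linalg.svd(q-q.mean(0),full_matrices=False)[2][2])
go();blanks(snap('top'))
E
```

```text
0.114 6832 0.1208 ((541.8323364257812, -95.41970825195312), (116.75146484375, 116.5079345703125), 62.568321228027344)
0.127 3524 0.1318 ((541.9805908203125, -94.1059799194336), (70.58585357666016, 77.4000473022461), 61.2347412109375)
0.15 845 0.1554 ((543.577392578125, -94.8272705078125), (13.743917465209961, 48.942508697509766), 63.228885650634766)
tilt [ 4.09420857e-03 -2.59785625e-04 -9.99991585e-01]
t 54.7 pos [ 0.5421 -0.0943  0.2996] yaw -27.07 w 94.1 F [ 0.  -0.  -0.9] -> shift mm [0. 0. 0.] turn 0.000
```

View pics/w11.png

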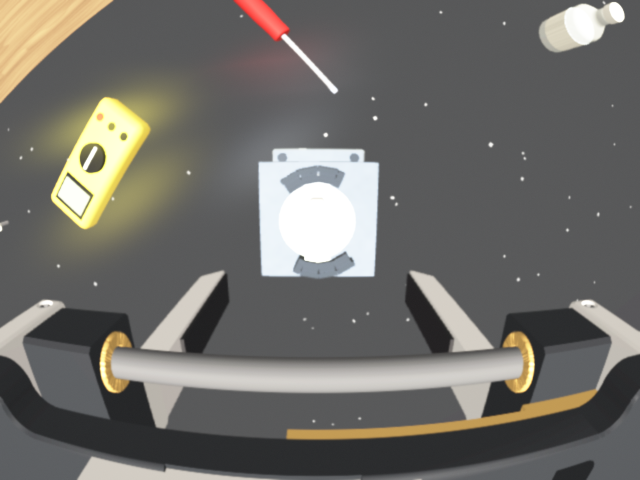

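The picture shows the cap at (318,221) with its bar along the claw line. Its flange and bar heights match the locked state at the start, the bench has no blanks left, and the bystanders have not moved. Handing in.

```bash
python3 -c "
from bench import robot
print(robot.close_job())"
```

```text
the job is handed in; nothing more can be done
None
```

I pressed all three blanks on the bench under the catches, locked the cap back on (flange and bar at their starting heights), left the bystanders alone and handed the job in at about 55 s; the hand-in gave no verdict.

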